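# Free the drinks cage's sagging bolt and hold its gate ajar

### The arm

A 6-joint arm with a two-finger parallel gripper is mounted at the origin on the work surface. World frame = base frame: x ahead of the robot, y to its left, z up, the work surface at z = 0. Lengths are in m, angles in rad, forces in N, time in s.
With the tool pointing down it reaches from about 0.375 to 0.9 m from the base axis. Payload 3.1 kg.
Tool frame: the origin (TCP) lies at the very end of the fingers, on their centre line; the grasp point (between the pads) lies manip.grasp_offset behind it (manip.grasp_offset is the distance from the TCP to the grasp point, in m); z points along the fingers, y is the line along which they close (so a half turn about z gives the same grasp; the last joint's range is limited). The gripper opens to 85 mm and grips with 20 to 120 N. Pads are 22 mm wide; open, the fingers measure 114 mm over their backs; the gripper's body (76 mm by 85 mm) begins 54 mm behind the grasp point. The pads swing forward as they close: fully open they stand 13 mm farther back than shut.
Start: joints at [-1.363, 0.527, 1.433, -0, 1.181, -0.178], TCP at [0.235, -0.579, 0.205] pointing down, gripper open.
Joint ranges: [-3.08, 3.08], [-0.75, 2.2], [0.22, 2.44], [-1.43, 4.57], [0, 2.65], [-2.85, 2.85]. Speed limits (rad/s): [2.79, 2.79, 3.14, 3.14, 3.14, 3.14].

### API

Orientations are given as a unit quaternion [x, y, z, w].
In Python, from plant import manip, optics gives the robot as it stands. The module is installed in compiled form; this text tells all that it offers.
- The arm moves only by the tool arm_command, never from a script. Its argument "series" is one flat list of numbers, 7 for each row, row after row: the shift along the tool's x, y, z in mm, then the turn, a rotation vector about the tool's x, y, z in degrees, then the finger opening in mm, from 0 to 85.4. A call has 1 to 10 rows; each row is the pose to reach, as a shift and turn from the pose commanded when the call began, along the tool's axes at that moment; what a row does not reach only later rows make up. A row lasts 1/8 s, in which the tool goes at most 62.5 mm and 10.7 degrees, less where a joint would pass 70% of its speed; a pose out of reach is approached as far as the arm can. A call with a gripper value outside its range is refused whole. The fingers move at their own pace and stop on an object; "force" is the grip in N (left out, the last holds). Time passes only in rows, so rows that repeat a pose let the fingers close. It gives the time, the measured TCP pose, the force, the opening and the grip force at its end, in the units of the state.
- manip.get_obs(): the state, without advancing time (a new reading comes with each control period).
- optics.read_camera(name): name is "scene" or "top"; returns a dict with "pixels" (480x640x3 uint8, red, green, blue), "z_map" (480x640 float32, m along the optical axis (not along the pixel's ray), 0 where there is no reading), "fov_y" (degrees; the focal length in pixels is half the picture's height over the tangent of half this angle, whatever the lens; pixels are square), "cx", "cy" (the principal point, pixels), "world_from_camera" (4x4, takes a point from camera to world coordinates). Camera axes: x right, y down, z forward; pixel columns grow to the right and rows downward; lengths in m; the calibration is good to about 2 mm. A picture is of the moment at which its call begins.
- manip.close_job(): hands the job in; it is judged then, once.
The state is a dict: "time_s": time; "q": joint angles; "qvel": joint speeds; "tau": joint torques, N m; "position": TCP position; "tool_rot": TCP orientation; "wrist_force": force on the tool from outside, world axes, zero at the start; "ft_torque": the same for the moment, N m; "width": opening from 0.0 (shut) to 1.0 (fully open); "grip_force": force on a finger pad.
Only numpy, scipy, OpenCV 4.12 (cv2) and the standard library are available. Lean on these libraries where they do the work, as an engineer would, in place of code of your own. Each camera call takes 0.05 s, during which the arm holds its last target. There are 200 camera calls.

### The job

Open the little drinks cage for me: turn the black clamp knob on the gate anticlockwise a quarter turn to its stop so that its tongue no longer blocks the bolt, then take the red bolt handle, lift the sagging bolt so that its hooked nose clears the keeper's bent-up lip, and draw it back until it is right out of the keeper. Then, with the bolt still drawn, pull the sprung gate towards the robot until its free edge stands about 10 cm out from the post, and finish there, still gripping the red handle and holding the gate ajar, since it shuts by itself if let go. Leave the bottle, the can and the cup outside the cage standing where they are.

Things in the scene. Friction and masses are not known exactly. Their poses are not given: they have to be found in the camera images.
- clamp_knob (a joint): Black wing knob (12 mm thick, 44 long, 30 tall) on an upright axis on the gate; below it a brass tongue 52 mm long, end plate 34 tall, pointing the same way. 0: tongue points along the gate at the bolt's tail and blocks it; grows anticlockwise from above to a stop at 1.5 rad: tongue points to the front, bolt free. Starts at 0 to 0.1; about 0.05 N m, stays where left.
- knob_grip (a point): Point on the clamp knob's axis at mid wing, 220 mm above the counter, 15 mm above the wing's underside. Turns with the knob: y along the wing and tongue, x across the wing's 12 mm thickness, z up. The axis is 22 mm in front of the gate, 100 mm from the hinge along the gate.
- handle: Red upright bolt handle, a cylinder 20 mm in diameter, 50 tall, on a thin stem. Origin: its middle, 225 mm above the counter while the bolt sags. No other part near it is higher than 205 mm. It stands 22 mm in front of the gate, 265 mm from the hinge when the bolt is home. Axes are the gate's: y along the gate from hinge to free edge, x from front to back, z up.
- bolt_slide (a joint): How far the bolt is drawn back along the gate, towards the hinge (along -y of the handle's frame), m. 0 home, 0.045 fully drawn; it starts at 0 to 0.005 and leaves the keeper from 0.026 on. Slides with about 1 to 2 N.
- bolt_lift (a joint): How far the bolt is lifted straight up in its tall guide staples, m: 0 sagging (it falls back by its weight, about 2.6 N), 0.018 at the top of the staples. The nose clears the keeper's lip from 0.010 on; without lift the nose catches behind the lip after 0.008 of drawing.
- bolt_nose (a point): Lower end of the hooked nose at the bolt's tip: the steel bolt is 12 mm in diameter, its nose 8 mm thick and turned down 12 mm below it.
- keeper_lip (a point): Top middle of the bent-up brass lip across the mouth of the steel keeper on the post, 157 mm above the counter. The keeper's front cheek keeps the gate shut however high the bolt is lifted, until the bolt is drawn out.
- gate_swing (a joint): Gate angle, rad: 0 shut, grows as the free edge swings out towards the robot (anticlockwise from above about the hinge), to 1.0. With the bolt in the keeper it has about 0.02 of play. A hinge spring shuts it: about 2 N at the handle holds it ajar. The free edge is 320 mm from the hinge, so it stands 10 cm out at 0.31.
- gate_hinge (a point): Point on the upright hinge axis, in the plane of the gate front, 200 mm above the counter. Its axes turn with the gate: y along the gate to the free edge, x from front to back, z up. The green mesh gate is 320 mm wide, 193 high, 16 thick; the cage behind it 400 mm wide, 180 deep, 193 high, fixed to the counter, its post with the keeper 205 high.
- beer_bottle: Bystander: amber bottle 66 mm in diameter, 220 mm tall, upright; origin at the centre of its underside. It or the can stands to the left of the cage, the other to the right.
- soda_can: Bystander: orange can 66 mm in diameter, 115 mm tall, upright; origin at the centre of its underside.
- tea_cup: Bystander: blue cup 72 mm across, 60 mm tall, in front of the hinge end of the gate, clear of its swing; origin at the centre of its underside.

How it is judged:
On the way, in this order (a step that is already met when the one before it is completed fails the run):
1. the clamp knob is turned to free the bolt, which is still home (value of joint clamp_knob above 1 rad and value of joint bolt_slide below 0.02 m), for 0.1 s.
2. the bolt is lifted by its handle, with the nose above the lip while still in the keeper (value of joint bolt_lift above 0.0085 m and value of joint bolt_slide below 0.024 m and contact force between the fingers and handle above 1 N).
3. the bolt is drawn out of the keeper, the gate not yet open (value of joint bolt_slide above 0.025 m and value of joint gate_swing below 0.15 rad).
At the end, for the whole second after the job is handed in: The gate stands still ajar at 0.2 to 0.45 rad (free edge about 6 to 14 cm out), the bolt is still drawn back (over 20 mm), the clamp knob is still turned free (over 0.9 rad), and the fingers still grip the red handle (over 2 N) (value of joint gate_swing between 0.2 and 0.45 rad and velocity of joint gate_swing between -0.05 and 0.05 rad/s and value of joint bolt_slide above 0.02 m and value of joint clamp_knob above 0.9 rad and contact force between the fingers and handle above 2 N); the arm keeps its last pose, push and grip.
It fails at once if a bystander is pushed away or tipped (distance of any of beer_bottle, soda_can, tea_cup from where it was at the start of the episode above 0.03 m or angle between any of beer_bottle, soda_can, tea_cup's own z axis and vertical above 0.3 rad).
It also fails if it takes over 45 s, if anything falls off the work surface, if the arm or the gripper's body presses on something with over 40 N, if the wrist force passes 120 N, or if a joint passes its speed limit or range.

## Working session

There is one attempt and no reset: what is moved stays moved. The work goes in short steps, Python scripts to look and compute and a tool call to move; the robot and the scene stay as the last step left them, time stands still between calls to the robot, and variables do not carry over. Pictures are saved under pics/ and viewed, at most 10 in all, crops included, and the job is handed in when it is done.

Besides the shell and the picture viewer there is one more tool, called by a JSON object that holds its "method" and its "body". arm_command: Moves the arm, as the interface text tells. Its arguments: {"type":"object","properties":{"series":{"type":"array"},"force":{"type":"number"}},"required":["series"]}

```bash
mkdir -p pics; cat > h.py <<'E'
import numpy as np, cv2
from plant import manip, optics
from scipy.spatial.transform import Rotation as R
def cam(n):
    d=optics.read_camera(n); d['f']=240/np.tan(np.radians(d['fov_y'])/2); d['T']=np.array(d['world_from_camera']); return d
def pts(d):
    v,u=np.mgrid[:480,:640]; z=d['z_map']
    p=np.stack([(u-d['cx'])/d['f']*z,(v-d['cy'])/d['f']*z,z],-1)
    return p@d['T'][:3,:3].T+d['T'][:3,3]
def ray(d,u,v):
    r=d['T'][:3,:3]@np.array([(u-d['cx'])/d['f'],(v-d['cy'])/d['f'],1]); return d['T'][:3,3],r
def plane(d,u,v,h):
    o,r=ray(d,u,v); return o+r*(h-o[2])/r[2]
def save(d,n): cv2.imwrite('pics/'+n,d['pixels'][...,::-1])
E
python3 - <<'E'
from h import *
for n in('scene','top'):
    d=cam(n);save(d,n+'0.png');print(n,d['T'].round(3).tolist(),d['f'],d['cx'],d['cy'],(d['z_map']>0).mean())
print(manip.grasp_offset,manip.get_obs())
E
```

```text
scene [[-0.745, 0.449, -0.494, 1.257], [0.667, 0.479, -0.571, 0.822], [-0.02, -0.754, -0.656, 1.046], [0.0, 0.0, 0.0, 1.0]] 573.0245800872807 317.7825239629857 235.5515156720515 0.9958463541666667
top [[-0.009, -0.99, 0.142, 0.392], [-1.0, 0.008, -0.012, 0.02], [0.011, -0.142, -0.99, 1.488], [0.0, 0.0, 0.0, 1.0]] 588.7062317210833 295.8052443473048 242.08945483142935 0.9959635416666667
0.0187 {'time_s': 0.1, 'q': array([-1.36348271e+00,  5.28401287e-01,  1.43378626e+00, -2.37754334e-05,
        1.18138450e+00, -1.78505535e-01]), 'qvel': array([ 4.57470399e-04, -2.43680442e-03, -2.11280314e-03, -4.33905970e-04,
        2.15128921e-03,  8.81452703e-05]), 'tau': array([-9.65815093e-05, -4.43303633e+01, -1.78586322e+01, -3.16202932e-04,
        3.88255212e-03,  2.87457993e-06]), 'position': array([ 0.23507017, -0.57835485,  0.20401041]), 'tool_rot': array([ 9.81449231e-01,  1.91719656e-01, -2.52472776e-05, -9.89438156e-04]), 'wrist_force': array([-0.52625691, -0.23485235, -0.13445917]), 'ft_torque': array([-0.00317008, -0.02819012,  0.01138755]), 'grip_force': 0.0, 'width': 1.0001971811659598}
```

View pics/scene0.png

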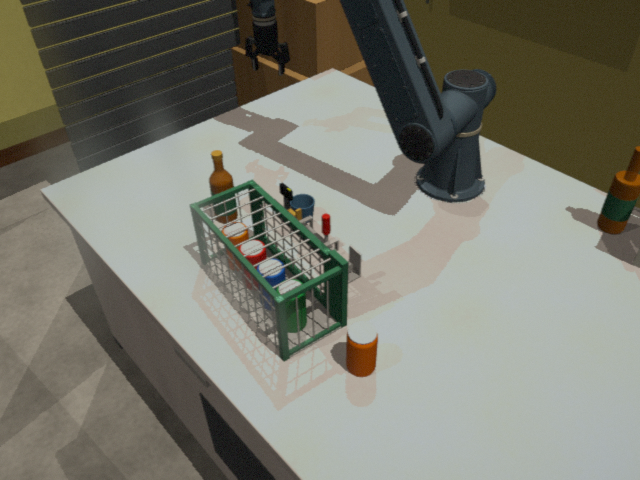

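View pics/top0.png

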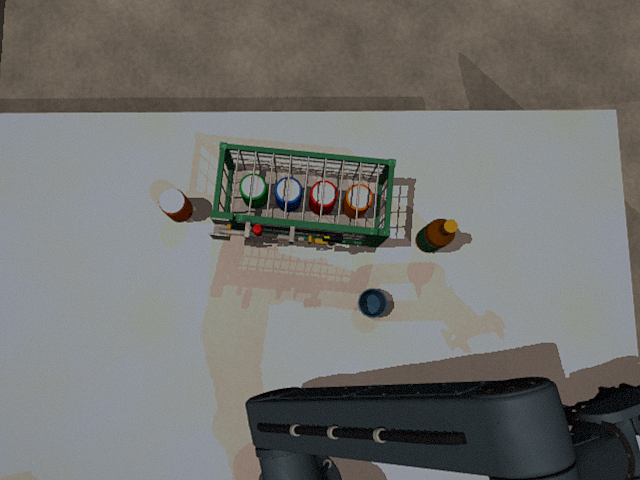

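The scene view shows the red handle at about (326,224), the black knob at (287,190), the cup at (302,207), the can at (362,350) and the bottle at (220,180). In the top view the handle is at (258,229), the knob and tongue near (320,240), and the cup at (375,303).

```bash
python3 - <<'E'
from h import *
ds={n:cam(n) for n in('scene','top')}
win={'scene':(310,340,205,240),'top':(245,270,220,240)}
rays=[]
for n,d in ds.items():
    P=pts(d);im=d['pixels'].astype(int);r,g,b=im[...,0],im[...,1],im[...,2]
    u0,u1,v0,v1=win[n]
    m=np.zeros((480,640),bool);m[v0:v1,u0:u1]=True
    m&=(r>110)&(g<70)&(b<70)
    v,u=np.nonzero(m);print(n,m.sum(),u.mean(),v.mean(),u.min(),u.max(),v.min(),v.max(),np.median(P[m],0).round(4),P[m].min(0).round(3),P[m].max(0).round(3))
    rays.append(ray(d,u.mean(),v.mean()))
    # black & brass points near gate front
    hsv=cv2.cvtColor(d['pixels'],cv2.COLOR_RGB2HSV)
    box=(P[...,0]>.5)&(P[...,0]<.8)&(P[...,1]>-.35)&(P[...,1]<.25)
    for nm,mm in(('brass',(hsv[...,0]>18)&(hsv[...,0]<32)&(hsv[...,1]>150)&(hsv[...,2]>90)),('black',(im.max(-1)<35)&(P[...,2]>.2))):
        mm=mm&box&(P[...,2]>.1)&(P[...,2]<.245); v,u=np.nonzero(mm)
        if len(u): print(nm,len(u),u.min(),u.max(),v.min(),v.max(),np.median(P[mm],0).round(3),P[mm].min(0).round(3),P[mm].max(0).round(3))
    # gate front/top rail
    mm=(hsv[...,0]>55)&(hsv[...,0]<95)&(hsv[...,1]>120)&box&(P[...,2]>.185)&(P[...,2]<.2); q=P[mm]
    if len(q):
        # front edge: min x per y bin
        L=[]
        for y in np.arange(q[:,1].min(),q[:,1].max(),.01):
            s=q[(q[:,1]>=y)&(q[:,1]<y+.01)]
            if len(s)>2: L.append((y+.005,np.percentile(s[:,0],5)))
        L=np.array(L);print(n,'y rng',q[:,1].min(),q[:,1].max(),L[:,1].round(3));k=np.polyfit(L[:,0],L[:,1],1);print(k)
    for nm,c in(('scene',(262,352,165,265)),('top',(200,400,195,255))):
        if n==nm:
            cr=d['pixels'][c[2]:c[3],c[0]:c[1],::-1];s=min(800//cr.shape[1],600//cr.shape[0]);cv2.imwrite(f'pics/c_{n}.png',np.clip(cv2.resize(cr,None,fx=s,fy=s,interpolation=cv2.INTER_CUBIC).astype(float)*1.6,0,255))
A=sum(np.eye(3)-np.outer(r,r)/(r@r) for o,r in rays);bb=sum((np.eye(3)-np.outer(r,r)/(r@r))@o for o,r in rays)
print('tri handle',np.linalg.solve(A,bb))
E
```

```text
scene 37 325.7567567567568 216.75675675675674 322 329 214 222 [0.6016 0.0933 0.2491] [0.594 0.085 0.233] [0.61  0.101 0.252]
brass 132 212 301 151 218 [ 0.594 -0.062  0.206] [ 0.578 -0.342  0.166] [ 0.621 -0.017  0.235]
black 107 281 292 185 200 [ 0.588 -0.064  0.22 ] [ 0.58  -0.085  0.201] [ 0.593 -0.048  0.236]
scene y rng -0.20349195966387512 0.1989178802791708 [0.622 0.605 0.603 0.6   0.6   0.608 0.609 0.606 0.606 0.61  0.611 0.61
 0.616 0.615 0.616 0.615 0.616 0.62  0.619 0.621 0.619 0.621 0.625 0.63
 0.626 0.628 0.631 0.627 0.63  0.638 0.642 0.644 0.644 0.646 0.648 0.641
 0.638]
[0.10691738 0.62079402]
top 55 256.6 228.3090909090909 253 260 224 232 [0.5997 0.0879 0.2488] [0.392 0.02  0.178] [0.619 0.096 1.488]
brass 217 228 456 220 243 [ 0.601 -0.326  0.219] [ 0.576 -0.347  0.154] [0.623 0.159 0.238]
black 124 212 450 150 243 [ 0.578 -0.076  0.232] [ 0.573 -0.335  0.2  ] [0.787 0.189 0.239]
top y rng -0.22284569890290518 0.1928421845214905 [0.712 0.634 0.594 0.591 0.592 0.594 0.595 0.595 0.598 0.599 0.599 0.6
 0.603 0.604 0.606 0.607 0.607 0.61  0.609 0.611 0.612 0.614 0.614 0.617
 0.616 0.618 0.619 0.621 0.621 0.623 0.624 0.623 0.626 0.628 0.629 0.628
 0.629 0.627 0.771 0.695 0.653 0.637]
[0.12406582 0.62315046]
tri handle [0.59974374 0.08957773 0.24509371][ WARN:0@4.182] global loadsave.cpp:1063 imwrite_ Unsupported depth image for selected encoder is fallbacked to CV_8U.
```

View pics/c_scene.png

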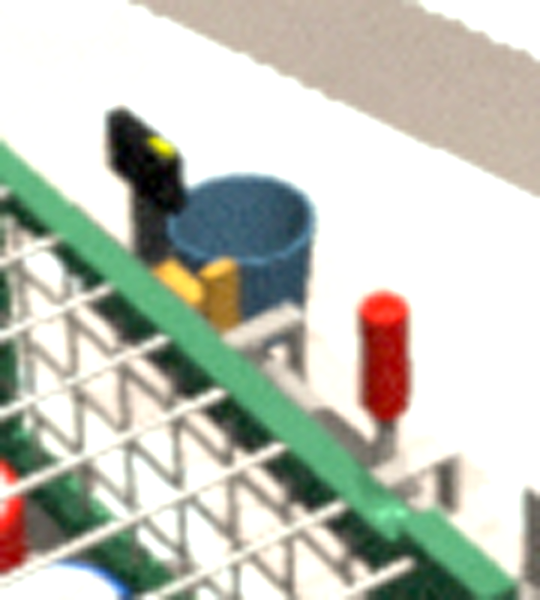

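View pics/c_top.png

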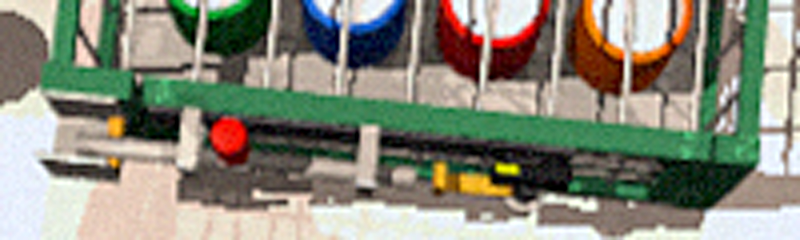

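```bash
python3 - <<'E'
from h import *
rays={}
for n,w in(('scene',(278,300,178,206)),('top',(295,345,232,248))):
    d=cam(n);P=pts(d);im=d['pixels'];m=np.zeros((480,640),bool);m[w[2]:w[3],w[0]:w[1]]=True
    m&=(im.max(-1)<45)&(P[...,2]>.205)&(P[...,2]<.24);q=P[m]
    print(n,m.sum(),q.min(0).round(4),q.max(0).round(4),q.mean(0).round(4))
    if n=='top':
        v,u=np.nonzero(m);X=np.array([plane(d,a,b,.235)[:2] for a,b in zip(u,v)])
        print('rect',cv2.minAreaRect((X*1000).astype(np.float32)))
        hsv=cv2.cvtColor(im,cv2.COLOR_RGB2HSV)
    if n=='scene':
        v,u=np.nonzero(m);X=np.array([plane(d,a,b,.235)[:2] for a,b in zip(u,v)])
    # bystanders: lower-left
    for nm,b in(('cup',(.4,.56,-.2,-.05)),('bottle',(.5,.7,-.42,-.26)),('can',(.5,.75,.21,.4))):
        s=P[(P[...,0]>b[0])&(P[...,0]<b[1])&(P[...,1]>b[2])&(P[...,1]<b[3])&(P[...,2]>.02)&(P[...,2]<.3)]
        print(nm,len(s),s.min(0).round(3) if len(s) else 0,s.max(0).round(3) if len(s) else 0)
E
```

```text
scene 108 [ 0.5798 -0.0885  0.205 ] [ 0.5928 -0.0481  0.2353] [ 0.587  -0.0651  0.2213]
cup 278 [ 0.413 -0.2    0.02 ] [ 0.486 -0.14   0.065]
bottle 1018 [ 0.579 -0.354  0.02 ] [ 0.644 -0.292  0.222]
can 1412 [0.662 0.27  0.02 ] [0.729 0.335 0.119]
top 116 [ 0.5723 -0.0949  0.2053] [ 0.5874 -0.0523  0.2389] [ 0.5788 -0.0761  0.2297]
rect ((577.33154296875, -72.7083740234375), (43.44641876220703, 17.15945816040039), 84.29768371582031)
cup 184 [ 0.413 -0.2    0.02 ] [ 0.48  -0.145  0.067]
bottle 983 [ 0.573 -0.364  0.021] [ 0.638 -0.299  0.226]
can 800 [0.657 0.265 0.02 ] [0.72  0.328 0.123]
```

The crops show the black wing knob upper left, the brass tongue pointing along the gate towards the handle, and the red handle between two staples. They also show the keeper at the free end, at top pixel (~228,230). The gate heading is about 7°. I'll move over the knob.

```bash
cat >> h.py <<'E'
def go(p,head):
    "shift mm / rotvec deg in tool axes to TCP p, tool down with closing axis y at heading (deg)"
    o=manip.get_obs();T=R.from_quat(o['tool_rot']);y=np.array([np.cos(np.radians(head)),np.sin(np.radians(head)),0]);z=np.array([0,0,-1.])
    G=R.from_matrix(np.stack([np.cross(y,z),y,z],1))
    print('shift',(T.inv().apply(np.array(p)-o['position'])*1000).round(1),'turn',(T.inv()*G).as_rotvec(degrees=True).round(1))
def tool():
    o=manip.get_obs();y=R.from_quat(o['tool_rot']).as_matrix()[:,1];print(o['time_s'],o['position'].round(4),'head',np.degrees(np.arctan2(y[1],y[0])).round(1),'F',o['wrist_force'].round(1),o['ft_torque'].round(2),o['width'],o['grip_force'],o['q'].round(2))
E
python3 -c "
from h import *
go((.580,-.072,.29),-5)"
```

```text
shift [ 510.2 -339.8  -85.1] turn [ -0.   -0.  -62.9]
```

{"method": "arm_command", "body": {"series": [30, -20, -55, 0, 0, -5, 85, 80, -53, -85, 0, 0, -12, 85, 130, -87, -85, 0, 0, -20, 85, 180, -120, -85, 0, 0, -28, 85, 230, -153, -85, 0, 0, -36, 85, 280, -187, -85, 0, 0, -44, 85, 330, -220, -85, 0, 0, -52, 85, 380, -253, -85, 0, 0, -58, 85, 430, -287, -85, 0, 0, -62.9, 85, 480, -320, -85, 0, 0, -62.9, 85], "force": 40}}

```text
time_s: 1.55
position: [0.5604, -0.1001, 0.2901]
tool_rot: [0.737, 0.676, 0.0, 0.0]
wrist_force: [0.5, -1.6, -0.3]
width: 0.995
grip_force: 0.0
```

{"method": "arm_command", "body": {"series": [0, 0, 0, 0, 0, 0, 85, 0, 0, 0, 0, 0, 0, 85]}}

```text
time_s: 1.8
position: [0.5591, -0.1019, 0.2897]
tool_rot: [0.737, 0.676, -0.0, -0.0]
wrist_force: [-0.5, -0.3, -0.2]
width: 0.999
grip_force: 0.0
```

```bash
python3 -c "
from h import *
tool();go((.580,-.072,.27),-5);go((.580,-.072,.209),-5)
d=cam('scene');cr=d['pixels'][120:280,220:400,::-1];cv2.imwrite('pics/k1.png',cv2.resize(cr,None,fx=3.5,fy=3.5))"
```

```text
1.8 [ 0.5591 -0.1019  0.2897] head -4.9 F [-0.5 -0.3 -0.2] [-0.02  0.01 -0.  ] 0.9993019786715522 0.0 [-0.38  0.36  1.47 -0.    1.31 -0.29]
shift [31.6 18.2 19.7] turn [-0.   0.   0.1]
shift [31.7 18.3 80.7] turn [-0.   0.   0.1]
```

{"method": "arm_command", "body": {"series": [31.5, 18, 20, 0, 0, 0, 50, 31.5, 18, 50, 0, 0, 0, 50, 31.5, 18, 70, 0, 0, 0, 50, 31.5, 18, 80, 0, 0, 0, 50, 31.5, 18, 80, 0, 0, 0, 50]}}

```text
time_s: 2.48
position: [0.5796, -0.0732, 0.2096]
tool_rot: [0.738, 0.675, -0.0, -0.0]
wrist_force: [-0.2, -0.3, 0.5]
width: 0.586
grip_force: 0.0
```

```bash
python3 -c "
from h import *
tool()
d=cam('scene');cr=d['pixels'][120:280,220:400,::-1];cv2.imwrite('pics/k1.png',cv2.resize(cr,None,fx=3.5,fy=3.5))"
```

```text
2.475 [ 0.5796 -0.0732  0.2096] head -5.1 F [-0.2 -0.3  0.5] [ 0.02 -0.01 -0.04] 0.5860955141325855 0.0 [-0.32  0.47  1.53 -0.    1.14 -0.23]
```

View pics/k1.png

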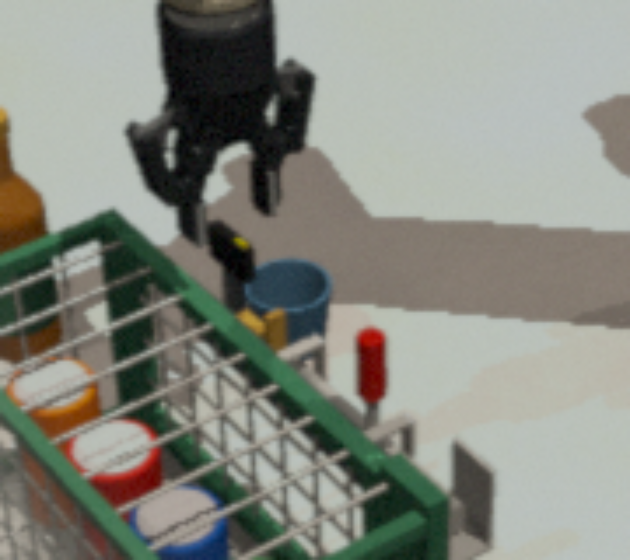

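The fingers straddle the wing (crop 232,250) with their tips at (195,240) and (268,212). I'll check how well they are aligned along the wing.

```bash
python3 - <<'E'
from h import *
d=cam('scene');Ti=np.linalg.inv(d['T']);P=pts(d)
def pj(p):
    c=Ti[:3,:3]@p+Ti[:3,3];return ((np.array([c[0]/c[2]*d['f']+d['cx'],c[1]/c[2]*d['f']+d['cy']])-[220,120])*3.5).round()
for p in((.58,-.072,.235),(.58,-.072,.22),(.5796,-.0732,.2096),(.5775,-.094,.235),(.5825,-.05,.235)):print(p,pj(np.array(p)))
for cx,cy in((195,232),(268,205),(232,235),(245,268)):
    u,v=int(cx/3.5+220),int(cy/3.5+120);print(cx,cy,P[v-1:v+2,u-1:u+2].reshape(-1,3).round(3)[[1,4,7]].tolist())
d=cam('top');P=pts(d)
E
```

```text
(0.58, -0.072, 0.235) [231. 229.]
(0.58, -0.072, 0.22) [232. 247.]
(0.5796, -0.0732, 0.2096) [233. 258.]
(0.5775, -0.094, 0.235) [214. 214.]
(0.5825, -0.05, 0.235) [249. 244.]
195 232 [[0.615, -0.069, 0.255], [0.616, -0.067, 0.254], [0.612, -0.073, 0.246]]
268 205 [[0.559, -0.059, 0.256], [0.559, -0.059, 0.254], [0.557, -0.061, 0.248]]
232 235 [[0.58, -0.073, 0.233], [1.257, 0.822, 1.046], [0.584, -0.067, 0.232]]
245 268 [[0.586, -0.051, 0.221], [0.584, -0.054, 0.215], [0.585, -0.052, 0.214]]
```

{"method": "arm_command", "body": {"series": [0, 0, 0, 0, 0, 0, 30, 0, 0, 0, 0, 0, 0, 20, 0, 0, 0, 0, 0, 0, 5, 0, 0, 0, 0, 0, 0, 5, 0, 0, 0, 0, 0, 0, 5], "force": 40}}

```text
time_s: 3.25
position: [0.5802, -0.072, 0.2099]
tool_rot: [0.737, 0.676, -0.0, -0.0]
wrist_force: [0.4, 0.0, 0.3]
width: 0.057
grip_force: 0.0
```

```bash
python3 -c "
from h import *
tool()
d=cam('scene');cr=d['pixels'][120:280,220:400,::-1];cv2.imwrite('pics/k2.png',cv2.resize(cr,None,fx=3.5,fy=3.5))"
```

```text
3.25 [ 0.5802 -0.072   0.2099] head -5.0 F [0.4 0.  0.3] [-0.01 -0.02 -0.03] 0.057238883378247465 0.0 [-0.31  0.47  1.53  0.    1.14 -0.23]
```

View pics/k2.png

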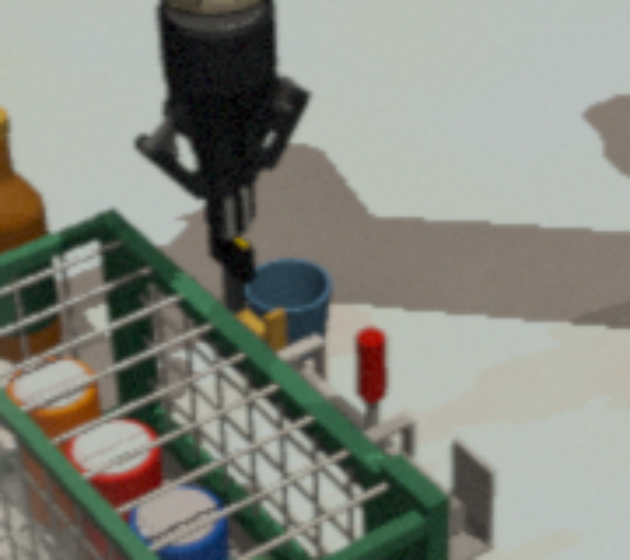

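The opening reads 5 mm with no grip force, so the fingers shut without holding the wing. I'll use the depth map to see where the tips are.

```bash
python3 - <<'E'
from h import *
d=cam('scene');P=pts(d);im=d['pixels']
for cx in (212,218,225,232,240,247):
  u=int(cx/3.5+220)
  for v in range(120+180//35*10,120+80,3):
    print(u,v,P[v,u].round(3).tolist(),im[v,u].tolist(),end=' | ')
  print()
E
```

```text
280 170 [0.599, -0.066, 0.291] [7, 12, 6] | 280 173 [0.599, -0.067, 0.283] [4, 8, 0] | 280 176 [0.597, -0.07, 0.272] [6, 8, 9] | 280 179 [0.599, -0.069, 0.265] [9, 14, 5] | 280 182 [0.598, -0.071, 0.254] [23, 24, 21] | 280 185 [0.597, -0.074, 0.244] [20, 23, 19] | 280 188 [0.586, -0.09, 0.221] [30, 26, 28] | 280 191 [0.587, -0.089, 0.213] [54, 50, 44] | 280 194 [0.424, -0.311, -0.001] [123, 114, 105] | 280 197 [0.435, -0.298, -0.0] [131, 124, 111] | 
282 170 [0.597, -0.061, 0.294] [11, 17, 16] | 282 173 [0.597, -0.061, 0.285] [22, 33, 26] | 282 176 [0.593, -0.068, 0.271] [22, 25, 20] | 282 179 [0.592, -0.07, 0.261] [12, 18, 13] | 282 182 [0.593, -0.069, 0.253] [22, 28, 28] | 282 185 [0.597, -0.065, 0.249] [22, 25, 19] | 282 188 [0.59, -0.076, 0.231] [11, 19, 18] | 282 191 [0.588, -0.079, 0.219] [6, 15, 17] | 282 194 [0.587, -0.081, 0.208] [47, 44, 42] | 282 197 [0.43, -0.294, -0.0] [128, 118, 109] | 
284 170 [0.59, -0.063, 0.289] [22, 23, 26] | 284 173 [0.591, -0.062, 0.282] [13, 20, 15] | 284 176 [0.592, -0.061, 0.274] [40, 39, 39] | 284 179 [0.592, -0.062, 0.265] [63, 64, 61] | 284
[... 930 characters left out ...]
249] [25, 24, 18] | 288 185 [0.576, -0.07, 0.235] [33, 29, 27] | 288 188 [0.584, -0.06, 0.235] [140, 119, 23] | 288 191 [0.589, -0.054, 0.233] [19, 15, 13] | 288 194 [0.589, -0.054, 0.224] [0, 0, 0] | 288 197 [0.591, -0.053, 0.216] [7, 3, 7] | 
290 170 [0.575, -0.06, 0.283] [25, 23, 27] | 290 173 [0.57, -0.066, 0.269] [49, 47, 48] | 290 176 [0.573, -0.063, 0.264] [88, 84, 80] | 290 179 [0.574, -0.063, 0.256] [80, 80, 73] | 290 182 [0.576, -0.061, 0.249] [76, 76, 73] | 290 185 [1.257, 0.822, 1.046] [87, 83, 76] | 290 188 [0.378, -0.319, -0.006] [113, 103, 83] | 290 191 [0.586, -0.05, 0.234] [52, 47, 26] | 290 194 [0.585, -0.053, 0.222] [10, 9, 9] | 290 197 [0.587, -0.05, 0.216] [21, 26, 21] |
```

The tips actually end at z≈0.238, just above the wing, although the reported TCP is at 0.210. I'll reopen and go about 20 mm lower, watching the force.

{"method": "arm_command", "body": {"series": [0, 0, 0, 0, 0, 0, 40, 0, 0, 0, 0, 0, 0, 40, 0, 0, 0, 0, 0, 0, 40, 0, 0, 7, 0, 0, 0, 40, 0, 0, 14, 0, 0, 0, 40, 0, 0, 20, 0, 0, 0, 40, 0, 0, 20, 0, 0, 0, 40]}}

```text
time_s: 4.22
position: [0.5796, -0.0719, 0.189]
tool_rot: [0.737, 0.676, -0.0, -0.001]
wrist_force: [-0.1, 0.6, 0.6]
width: 0.467
grip_force: 0.0
```

{"method": "arm_command", "body": {"series": [0, 0, 0, 0, 0, 0, 20, 0, 0, 0, 0, 0, 0, 5, 0, 0, 0, 0, 0, 0, 5, 0, 0, 0, 0, 0, 0, 5]}}

```text
time_s: 4.72
position: [0.5806, -0.0722, 0.1903]
tool_rot: [0.737, 0.676, 0.0, 0.0]
wrist_force: [1.1, 0.6, 0.4]
width: 0.13
grip_force: 41.9
```

```bash
python3 -c "
from h import *
tool()
d=cam('scene');cr=d['pixels'][120:280,220:400,::-1];cv2.imwrite('pics/k3.png',cv2.resize(cr,None,fx=3.5,fy=3.5))"
```

```text
4.725 [ 0.5806 -0.0722  0.1903] head -5.0 F [1.1 0.6 0.4] [ 0.05 -0.01  0.07] 0.12970447228815296 41.922327876091 [-0.31  0.49  1.55  0.    1.1  -0.23]
```

View pics/k3.png

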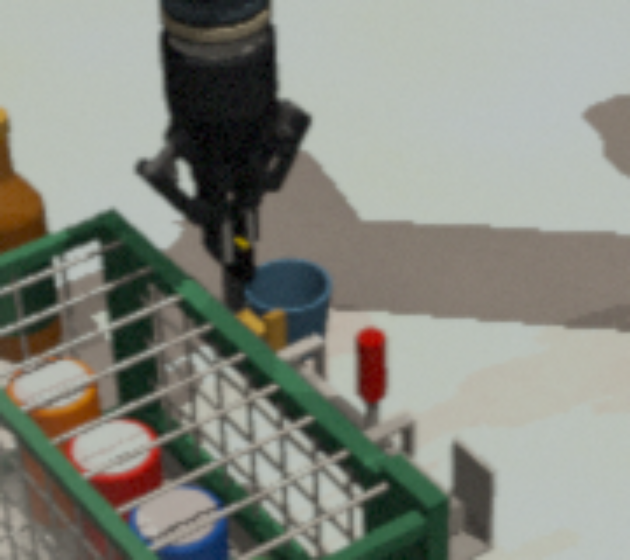

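Gripped: 11 mm opening at 42 N on the wing. Now I'll turn it anticlockwise, which is a negative turn about the tool's z.

{"method": "arm_command", "body": {"series": [0, 0, 0, 0, 0, -9, 5, 0, 0, 0, 0, 0, -18, 5, 0, 0, 0, 0, 0, -27, 5, 0, 0, 0, 0, 0, -36, 5, 0, 0, 0, 0, 0, -45, 5, 0, 0, 0, 0, 0, -54, 5, 0, 0, 0, 0, 0, -63, 5, 0, 0, 0, 0, 0, -72, 5, 0, 0, 0, 0, 0, -80, 5, 0, 0, 0, 0, 0, -80, 5]}}

```text
time_s: 6.02
position: [0.5798, -0.0728, 0.1902]
tool_rot: [0.131, 0.991, -0.001, -0.0]
wrist_force: [-1.3, -1.4, 2.6]
width: 0.128
grip_force: 42.3
```

```bash
python3 -c "
from h import *
tool()"
```

```text
6.025 [ 0.5798 -0.0728  0.1902] head 74.9 F [-1.3 -1.4  2.6] [-0.41  0.3   0.08] 0.1282934688903527 42.26834714412689 [-0.32  0.49  1.55 -0.    1.1  -1.62]
```

{"method": "arm_command", "body": {"series": [0, 0, 0, 0, 0, 0, 50, 0, 0, 0, 0, 0, 0, 50, 0, 0, 0, 0, 0, 0, 50, 0, 0, -40, 0, 0, 0, 60, 0, 0, -80, 0, 0, 0, 60, 0, 0, -80, 0, 0, 0, 60]}}

```text
time_s: 6.78
position: [0.5826, -0.0727, 0.2736]
tool_rot: [0.131, 0.991, -0.001, 0.004]
wrist_force: [0.0, 0.1, -0.4]
width: 0.701
grip_force: 0.0
```

```bash
python3 -c "
from h import *
tool();go((.600,.090,.27),83);go((.600,.090,.188),83)
d=cam('scene');cr=d['pixels'][120:280,220:400,::-1];cv2.imwrite('pics/k4.png',cv2.resize(cr,None,fx=3.5,fy=3.5))"
```

```text
6.775 [ 0.5826 -0.0727  0.2736] head 75.0 F [ 0.   0.1 -0.4] [-0.06 -0.    0.  ] 0.7009643391627186 0.0 [-0.31  0.4   1.45  0.    1.28 -1.62]
shift [ 25.4 161.6   3.3] turn [-0.   0.5 -8. ]
shift [ 26.  161.6  85.3] turn [-0.   0.5 -8. ]
```

View pics/k4.png

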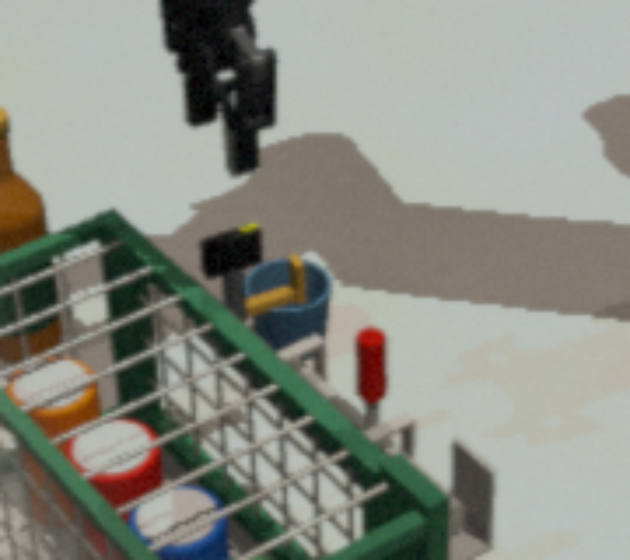

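The knob is turned: its tongue now points to the front, at crop (270,290). Next I'll go over the red handle.

{"method": "arm_command", "body": {"series": [12, 55, 0, 0, 0, -4, 60, 25, 110, 0, 0, 0, -8, 60, 25, 161, 0, 0, 0, -8, 60, 25, 161, 0, 0, 0, -8, 60, 25, 161, 0, 0, 0, -8, 60]}}

```text
time_s: 7.45
position: [0.5967, 0.0896, 0.2684]
tool_rot: [0.061, 0.998, -0.0, -0.002]
wrist_force: [0.3, -0.2, -0.6]
width: 0.704
grip_force: 0.0
```

```bash
python3 - <<'E'
from h import *
tool();go((.600,.090,.188),83)
for n,w in(('scene',(310,340,205,240)),('top',(240,275,215,245))):
    d=cam(n);P=pts(d);im=d['pixels'].astype(int);m=np.zeros((480,640),bool);m[w[2]:w[3],w[0]:w[1]]=True
    m&=(im[...,0]>90)&(im[...,1]<60)&(im[...,2]<60)&(P[...,2]>.19)&(P[...,2]<.26)
    if m.sum(): print(n,m.sum(),np.median(P[m],0),P[m].min(0).round(3),P[m].max(0).round(3))
E
```

```text
7.45 [0.5967 0.0896 0.2684] head 83.0 F [ 0.3 -0.2 -0.6] [ 0.02  0.01 -0.  ] 0.7037302034628722 0.0 [-0.04  0.44  1.41 -0.    1.3  -1.48]
shift [-3.4  0.8 80.4] turn [-0.1 -0.2  0. ]
scene 85 [0.60338643 0.09809799 0.22472804] [0.594 0.084 0.203] [0.612 0.103 0.253]
top 1 [0.59035459 0.09519852 0.23153059] [0.59  0.095 0.232] [0.59  0.095 0.232]
```

{"method": "arm_command", "body": {"series": [-2.5, 1.5, 25, 0, 0, 0, 50, -2.5, 1.5, 50, 0, 0, 0, 50, -2.5, 1.5, 70, 0, 0, 0, 50, -2.5, 1.5, 81, 0, 0, 0, 50, -2.5, 1.5, 81, 0, 0, 0, 50, -2.5, 1.5, 81, 0, 0, 0, 25, -2.5, 1.5, 81, 0, 0, 0, 10, -2.5, 1.5, 81, 0, 0, 0, 10, -2.5, 1.5, 81, 0, 0, 0, 10], "force": 60}}

```text
time_s: 8.68
position: [0.6011, 0.0908, 0.1899]
tool_rot: [0.061, 0.998, -0.0, 0.001]
wrist_force: [0.4, -1.1, 4.5]
width: 0.219
grip_force: 58.5
```

```bash
python3 -c "
from h import *
tool()
d=cam('scene');cr=d['pixels'][120:280,220:400,::-1];cv2.imwrite('pics/k5.png',cv2.resize(cr,None,fx=3.5,fy=3.5))"
```

```text
8.675 [0.6011 0.0908 0.1899] head 83.0 F [ 0.4 -1.1  4.5] [-0.31  0.03 -0.  ] 0.21895748687333239 58.54712247848511 [-0.03  0.52  1.49 -0.    1.12 -1.48]
```

View pics/k5.png

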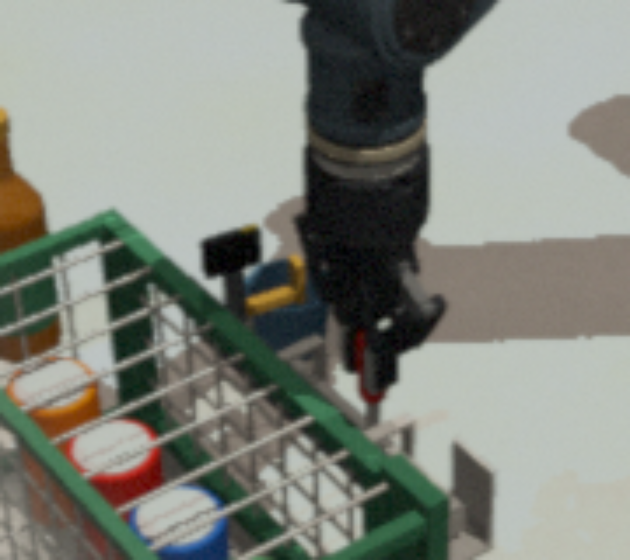

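The fingers hold the red handle (19 mm, 58 N). Now the lift.

{"method": "arm_command", "body": {"series": [0, 0, -4, 0, 0, 0, 10, 0, 0, -9, 0, 0, 0, 10, 0, 0, -14, 0, 0, 0, 10, 0, 0, -16, 0, 0, 0, 10, 0, 0, -16, 0, 0, 0, 10]}}

```text
time_s: 9.35
position: [0.6004, 0.0908, 0.205]
tool_rot: [0.061, 0.998, -0.0, 0.0]
wrist_force: [-0.1, -3.2, -1.4]
width: 0.217
grip_force: 58.6
```

```bash
python3 - <<'E'
from h import *
tool()
d=cam('scene');P=pts(d);im=d['pixels'].astype(int);m=np.zeros((480,640),bool);m[195:245,310:340]=True
m&=(im[...,0]>70)&(im[...,1]<45)&(im[...,2]<45)&(P[...,2]>.19)&(P[...,2]<.28)
print(m.sum(),P[m].min(0).round(3),P[m].max(0).round(3),np.nonzero(m)[0].max())
E
```

```text
9.35 [0.6004 0.0908 0.205 ] head 83.0 F [-0.1 -3.2 -1.4] [-0.56 -0.24  0.06] 0.21718465542722798 58.591411113739014 [-0.03  0.5   1.48 -0.    1.16 -1.48]
18 [0.6   0.091 0.218] [0.61  0.103 0.263] 229
```

The handle's lower end rose from 0.203 to 0.218, so the bolt is lifted about 15 mm. Now I'll draw it.

{"method": "arm_command", "body": {"series": [0, -5, 0, 0, 0, 0, 10, 0, -11, 0, 0, 0, 0, 10, 0, -17, 0, 0, 0, 0, 10, 0, -23, 0, 0, 0, 0, 10, 0, -29, 0, 0, 0, 0, 10, 0, -35, 0, 0, 0, 0, 10, 0, -38, 0, 0, 0, 0, 10, 0, -38, 0, 0, 0, 0, 10]}}

```text
time_s: 10.4
position: [0.5958, 0.0526, 0.2049]
tool_rot: [0.061, 0.998, -0.0, 0.0]
wrist_force: [1.9, -0.4, -2.0]
width: 0.222
grip_force: 58.7
```

```bash
python3 - <<'E'
from h import *
tool()
d=cam('scene');P=pts(d);im=d['pixels'].astype(int);m=np.zeros((480,640),bool);m[185:245,295:340]=True
m&=(im[...,0]>70)&(im[...,1]<45)&(im[...,2]<45)&(P[...,2]>.19)&(P[...,2]<.28)
print(m.sum(),P[m].min(0).round(3),P[m].max(0).round(3))
# gate opening: handle at hinge + R*(.265-s), hinge from geometry
h=manip.get_obs()['position'][:2];a=np.radians(83);u=np.array([np.cos(a),np.sin(a)]);n=np.array([u[1],-u[0]])
r=.265-.042
H=h-u*r+n*.022;print('hinge',H)
for t in(.08,.16,.24,.31,.33):
    c,s=np.cos(t),np.sin(t);q=H+np.array([[c,-s],[s,c]])@(h-H)
    T=R.from_quat(manip.get_obs()['tool_rot']).as_matrix();print(t,(T.T@np.r_[q-h,0]*1000).round(1),'turn z',-np.degrees(t).round(1))
E
```

```text
10.4 [0.5958 0.0526 0.2049] head 83.0 F [ 1.9 -0.4 -2. ] [-0.08 -0.37  0.13] 0.22222716747619933 58.6904239654541 [-0.1   0.49  1.5  -0.    1.15 -1.55]
13 [0.596 0.049 0.216] [0.606 0.06  0.262]
hinge [ 0.59039185 -0.17130754]
0.08 [17.8 -2.5  0. ] turn z -4.6
0.16 [35.2 -6.4  0. ] turn z -9.2
0.24 [ 52.4 -11.6   0. ] turn z -13.8
0.31 [ 67.  -17.3   0. ] turn z -17.8
0.33 [ 71.1 -19.2   0. ] turn z -18.9
```

Drawn 38 mm. Now I'll swing the gate out along its arc.

{"method": "arm_command", "body": {"series": [9, -1, 0, 0, 0, -2.3, 10, 18, -2, 0, 0, 0, -4.6, 10, 27, -4, 0, 0, 0, -6.9, 10, 35, -6, 0, 0, 0, -9.2, 10, 44, -8, 0, 0, 0, -11.5, 10, 52, -11, 0, 0, 0, -13.8, 10, 60, -13.5, 0, 0, 0, -16, 10, 67, -16, 0, 0, 0, -17.8, 10, 67, -16, 0, 0, 0, -17.8, 10, 67, -16, 0, 0, 0, -17.8, 10]}}

```text
time_s: 11.7
position: [0.5275, 0.0459, 0.205]
tool_rot: [-0.094, 0.996, 0.0, 0.0]
wrist_force: [0.8, 1.2, -2.0]
width: 0.21
grip_force: 58.8
```

```bash
python3 - <<'E'
from h import *
tool()
d=cam('scene');save(d,'end.png')
d=cam('top')
cr=d['pixels'][180:330,150:350,::-1];cv2.imwrite('pics/endt.png',cv2.resize(cr,None,fx=4,fy=4))
E
```

```text
11.7 [0.5275 0.0459 0.205 ] head 100.8 F [ 0.8  1.2 -2. ] [ 0.09 -0.21 -0.16] 0.20993155494711696 58.751147389411926 [-0.12  0.4   1.67  0.    1.07 -1.88]
```

View pics/end.png

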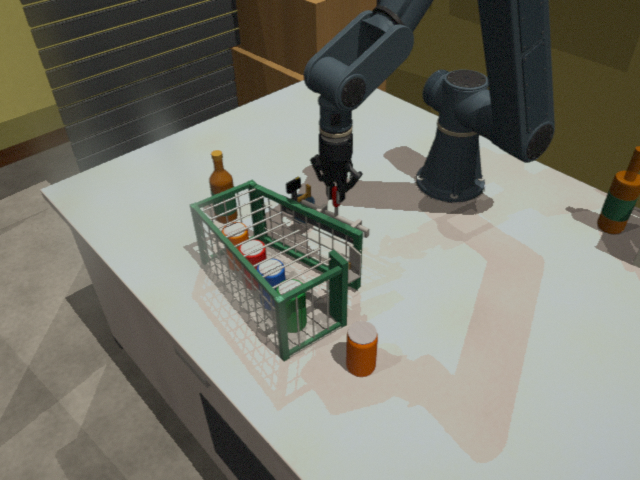

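The gate stands ajar with its free edge at about (360,255), the fingers are on the handle, and the bottle, can and cup are where they were. I'll hold briefly and hand in.

{"method": "arm_command", "body": {"series": [0, 0, 0, 0, 0, 0, 10, 0, 0, 0, 0, 0, 0, 10, 0, 0, 0, 0, 0, 0, 10, 0, 0, 0, 0, 0, 0, 10]}}

```text
time_s: 12.3
position: [0.5273, 0.0457, 0.2049]
tool_rot: [-0.094, 0.996, 0.0, 0.0]
wrist_force: [1.8, 0.9, -2.4]
width: 0.22
grip_force: 58.7
```

```bash
python3 -c "
from h import *
tool();print(manip.close_job())"
```

```text
12.3 [0.5273 0.0457 0.2049] head 100.8 F [ 1.8  0.9 -2.4] [ 0.27 -0.28 -0.1 ] 0.21995574472748516 58.72084200382233 [-0.12  0.4   1.67  0.    1.07 -1.88]
the job is handed in; nothing more can be done
None
```

The job is handed in at 12.3 s (no verdict was returned): knob turned about 1.4 rad, bolt lifted about 15 mm and drawn about 38 mm, gate held ajar at about 0.31 rad (about 10 cm) with the red handle still gripped at 59 N, and the bottle, can and cup not touched.

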